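Seat a printing block in the carving corner and hold it

ROBOT

A 6-joint arm with a two-finger parallel gripper is mounted at the origin on the work surface. World frame = base frame: x ahead of the robot, y to its left, z up, the work surface at z = 0. Lengths are in m, angles in rad, forces in N, time in s.
With the tool pointing down it reaches from about 0.375 to 0.975 m from the base axis. Payload 3.8 kg.
Tool frame: the origin (TCP) lies at the very end of the fingers, on their centre line; the grasp point (between the pads) lies grasp_offset behind it (grasp_offset is the distance from the TCP to the grasp point, in m); z points along the fingers, y is the direction in which the jaws open and shut (so a half turn about z gives the same grasp; the last joint's range is limited). The gripper opens to 85 mm and grips with 20 to 120 N. Pads are 22 mm wide; open, the fingers measure 114 mm over their backs; the gripper's body (76 mm by 85 mm) begins 54 mm behind the grasp point. The pads swing forward as they close: fully open they stand 13 mm farther back than shut.
Start: joints at [-1.224, 0.264, 1.604, -0, 1.274, -0.037], TCP at [0.253, -0.626, 0.231] pointing down, gripper open.
Joint ranges: [-2.63, 2.63], [-0.94, 2.18], [0.31, 2.57], [-1.31, 4.45], [0, 2.66], [-2.55, 2.55]. Speed limits (rad/s): [2.57, 2.57, 3.14, 3.14, 3.14, 3.14].

INTERFACE

Orientations are given as a rotation vector (axis times angle).
In Python, from bench import * gives the robot as it stands. Calls block until the motion is done:
- goto(position, orientation): joint-space move of the TCP to a pose.
- move_linear(position, max_speed=0.15, rotation=None, force_limit=None): straight line of the TCP; rotation=None keeps the orientation; max_speed is the mean speed in m/s. With force_limit (N) it stops when the force on the tool has changed by that much, and returns True; else False.
- goto_joints(angles): joint-space move.
- set_gripper(opening): finger opening in m; the grip force is fixed at half the most; returns when the fingers have stopped.
- sleep(seconds).
- inverse_kinematics(position, orientation): joint angles nearest the present ones, or None.
- capture(name): name is "scene" or "top"; returns a dict with "image" (400x640x3 uint8, red, green, blue), "vertical_fov" (degrees; the focal length in pixels is half the picture's height over the tangent of half this angle, whatever the lens; pixels are square), "cx", "cy" (the principal point, pixels), "rvec" (rotation vector, rad) and "tvec" (3), from world to camera coordinates, as OpenCV has them. Camera axes: x right, y down, z forward; pixel columns grow to the right and rows downward; lengths in m; the calibration is good to about 2 mm. A picture is of the moment at which its call begins. There is no depth.
A pose or a line that the arm cannot do raises PlanningError and nothing moves.
- hand_in(): hands the job in, once; it reports no verdict.
Trained networks look in a picture, given as the dict that the camera call returned (one of the last four; its "shot" number tells which), for a name from the list of things; names that differ only in an ending like _2 or _b are one class to them, and where a whole thing is asked for, a point or a joint stands for the part that bears it (a point fixed in the world has none). Each returns a list of dicts, best first, with "p" (0 to 1); they miss things now and then, are a little off and sometimes report something else, mostly with a low value. They report only what shows in the picture. A call takes as long as a camera call.
- spot_in(picture, label): "xy" ([column, row] in pixels, amid what is visible of it).
Readings, each from a call of its own:
- get_clock(): time.
- get_qpos(): joint angles.
- get_joint_vel(): joint speeds.
- get_joint_torque(): joint torques, N m.
- get_eef_pos(): TCP position.
- get_tool_rot(): TCP orientation.
- get_force(): force on the tool from outside, world axes, zero at the start.
- get_torque(): the same for the moment, N m.
- get_opening(): finger opening in m.
Only numpy, scipy, OpenCV 4.12 (cv2) and the standard library are available. Lean on these libraries where they do the work, as an engineer would, in place of code of your own. Each camera call takes 0.05 s, during which the arm holds its last target. There are 200 camera calls.

TASK

Put the eraser that lies on the carving board into the metal tray and let go of it, then pick up the printing block, set it flat on the board, blue face up, and push it into the corner, its long side flush against the far fence and its end against the side fence. Finish while still holding it there in the fingers, pressed firmly against both fences at once. Leave the yellow-lidded jar and the clear cup beside the board where they are.

Things in the scene. Friction and masses are not known exactly. Their poses are not given: they have to be found in the camera images.
- board: the carving board: rigid plywood plate 200 x 200 mm, 12 mm thick, fixed to the table, smooth (friction about 0.35, fences too); origin at the centre of its underside, z up, x away from the robot within 20 degrees. Two dark-wood fences on it, 14 mm wide, 14 mm tall (tops 26 mm above the table): inner faces at x = +80 mm (far) and y = +80 mm (side) in its frame
- far_fence: the far fence, fixed on the board, runs 200 mm along the board's y at its +x edge; origin at the centre of the fence's underside, (87, 0, 12) mm in the board's frame
- side_fence: the side fence, fixed on the board, runs 140 mm along the board's x at its +y edge, joining the far fence; origin at the centre of the fence's underside, (10, 87, 12) mm in the board's frame
- block: the printing block: wood with a blue lino face on top bearing a pale leaf pattern; 100 mm (its x) by 54 mm (its y) by 48 mm tall, about 0.14 to 0.28 kg; origin at the centre of its underside, z up. Stands on the table to the left or right of the board. Grip it across the 54 mm, with the fingertips 17 to 28 mm above its underside so that they pass over the 14 mm fences. Either end may go to the side fence
- eraser: white eraser with a red sleeve, 58 mm (its x) by 22 mm (its y) by 13 mm tall, 25 g; origin at the centre of its underside. Lies flat on the carving board, in the way of the block
- tray: shallow aluminium tray, 170 mm (its x) by 130 mm (its y), rim 14 mm tall, walls and floor about 3 mm, fixed, empty; origin at the centre of its underside. On the other side of the board from the block
- jar_a: paint jar with yellow lid, 54 mm wide, 70 mm tall, loose, on the table right of the board's far edge; origin at the centre of its underside; leave alone
- cup: clear plastic cup, 72 mm wide, 80 mm tall, loose, on the table left of the board's far edge; origin at the centre of its underside; leave alone

How it is judged:
On the way, in this order (a step that is already met when the one before it is completed fails the run):
1. the eraser lies in the tray, let go of (x of eraser in the frame of tray between -0.085 and 0.085 m and y of eraser in the frame of tray between -0.065 and 0.065 m and height (world z) of eraser below 0.03 m and contact force between eraser and the fingers below 0.1 N and linear speed of eraser below 0.02 m/s), for 0.2 s.
2. the block is lifted clear of the table in the fingers (height (world z) of block above 0.02 m and contact force between block and the fingers above 1 N and contact force between block and table below 0.1 N), for 0.1 s.
At the end, for the whole second after the job is handed in: Block flat on the board, lino up, within 3 mm of home in the corner and 0.04 rad of the far fence, tilt under 0.05 rad, over 1.5 N on each fence at once, at rest, fingers pressing it with over 2 N; eraser released in the tray (x of block in the frame of board between 0.05 and 0.056 m and y of block in the frame of board between 0.027 and 0.033 m and z of block in the frame of board between 0.009 and 0.015 m and angle between the x axis of block and the y axis of board, either way round below 0.04 rad and angle between block's own z axis and vertical below 0.05 rad and contact force between block and far_fence above 1.5 N and contact force between block and side_fence above 1.5 N and contact force between block and the fingers above 2 N and linear speed of block below 0.01 m/s and x of eraser in the frame of tray between -0.085 and 0.085 m and y of eraser in the frame of tray between -0.065 and 0.065 m and height (world z) of eraser below 0.03 m and contact force between eraser and the fingers below 0.1 N); the arm keeps its last pose, push and grip.
It fails at once if the yellow-lidded jar or the clear cup is shoved more than 30 mm (distance of any of jar_a, cup from where it was at the start of the episode above 0.03 m).
It also fails if it takes over 64 s, if anything falls off the work surface, if the arm or the gripper's body presses on something with over 40 N, if the wrist force passes 120 N, or if a joint passes its speed limit or range.

## Working session

There is one attempt and no reset: what is moved stays moved. The work goes in short steps, each a Python script; the robot and the scene stay as the last script left them, time stands still between calls to the robot, and variables do not carry over. Pictures are saved under pics/ and viewed, on a budget of 10 in all, crops included, one or two more only if the job needs it, and the job is handed in when it is done.

```bash
ls; mkdir -p pics
cat > h.py <<'E'
from bench import *
import numpy as np, cv2
from scipy.spatial.transform import Rotation as R
def K(p):
    f=p["image"].shape[0]/2/np.tan(np.radians(p["vertical_fov"])/2)
    return np.array([[f,0,p["cx"]],[0,f,p["cy"]],[0,0,1.]])
def ray(p,uv,z):
    "world point at height z seen at pixel uv"
    M=R.from_rotvec(p["rvec"]).as_matrix(); d=M.T@np.linalg.solve(K(p),[uv[0],uv[1],1.]); c=-M.T@np.array(p["tvec"])
    return c+d*(z-c[2])/d[2]
def proj(p,X):
    return cv2.projectPoints(np.array(X,float).reshape(-1,3),np.array(p["rvec"],float),np.array(p["tvec"],float),K(p),None)[0][:,0]
def save(p,n): cv2.imwrite(f"pics/{n}.png",p["image"][:,:,::-1])
def down(yaw):
    "tool down, jaw axis (tool y) along world angle yaw"
    y=np.array([np.cos(yaw),np.sin(yaw),0]); z=np.array([0,0,-1.]); return R.from_matrix(np.c_[np.cross(y,z),y,z]).as_rotvec()
E
python3 - <<'E'
from h import *
print(grasp_offset if 'grasp_offset' in globals() else None, get_tool_rot(), get_opening(), get_clock())
for n in("top","scene"):
    p=capture(n); save(p,n+"0"); np.savez(f"{n}0.npz",**{k:v for k,v in p.items()})
    print(n,p["vertical_fov"],p["cx"],p["cy"],p["rvec"],p["tvec"])
    for l,z in dict(board=.012,far_fence=.026,side_fence=.026,block=.048,eraser=.025,tray=.003,jar_a=.07,cup=.08).items():
        for d in spot_in(p,l)[:2]: print(l,round(d["p"],2),np.round(d["xy"],1),ray(p,d["xy"],z).round(3))
E
```

```text
pics
0.0187 [-3.08173499e+00 -5.98762012e-01  5.73347082e-04] 0.08518903303817583 0.0
top 43.77177905706675 323.15254065239554 202.91120367879378 [ 2.13267957 -2.10852455  0.15949225] [0.0021942  0.53785248 1.0813356 ]
board 0.77 [326.2 194.7] [0.563 0.002 0.012]
board 0.58 [287.1 175.1] [0.61  0.095 0.012]
far_fence 0.76 [334.7 156.5] [ 0.652 -0.017  0.026]
side_fence 0.71 [287.5 178.4] [0.599 0.093 0.026]
side_fence 0.22 [331.8 156.7] [ 0.652 -0.01   0.026]
block 0.74 [197.5 235.4] [0.461 0.29  0.048]
eraser 0.65 [453.5 167.2] [ 0.629 -0.293  0.025]
eraser 0.5 [337.5 183.3] [ 0.588 -0.024  0.025]
tray 0.56 [453.1 253.1] [ 0.431 -0.291  0.003]
jar_a 0.63 [451.7 165.2] [ 0.622 -0.278  0.07 ]
cup 0.68 [210.8 154.1] [0.641 0.262 0.08 ]
scene 42.53969119068747 328.85690644974375 205.6690120674641 [ 0.81969673  2.56424819 -1.09081345] [ 0.44592992 -0.18494832  1.2590467 ]
board 0.88 [326.8 230.7] [0.569 0.023 0.012]
far_fence 0.57 [281.4 239. ] [0.658 0.002 0.026]
side_fence 0.82 [335.9 255.8] [0.599 0.095 0.026]
block 0.93 [471.1 300.1] [0.486 0.315 0.048]
eraser 0.62 [309.1 219.5] [ 0.586 -0.011  0.025]
tray 0.9 [292.5 134.3] [ 0.447 -0.293  0.003]
jar_a 0.86 [223.6 150. ] [ 0.643 -0.251  0.07 ]
jar_a 0.47 [472.8 297.3] [0.495 0.321 0.07 ]
cup 0.78 [378.6 331.8] [0.661 0.288 0.08 ]
```

View pics/top0.png

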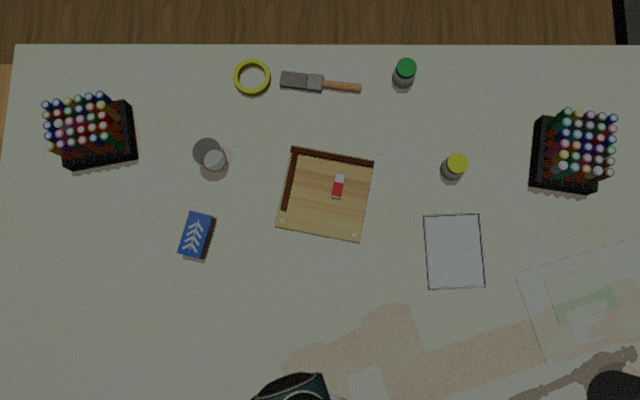

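View pics/scene0.png

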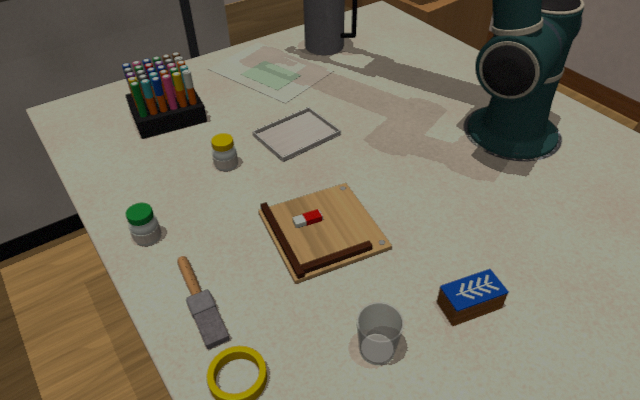

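Top shows the block (197,235), board (325,195), eraser (338,187), tray (454,251), cup (210,154) and jar (455,166), so the network hits are good except the eraser's top hit, which is the jar. The block is on the left and the tray on the right. Next I'll refine the poses by silhouette fitting in both views.

```bash
cat > fit.py <<'E'
from h import *
from scipy.optimize import minimize
S=4
def box(x0,x1,y0,y1,z0,z1): return np.array([[x,y,z] for x in(x0,x1) for y in(y0,y1) for z in(z0,z1)])
def place(B,q):
    c,s=np.cos(q[2]),np.sin(q[2]); return np.c_[q[0]+c*B[:,0]-s*B[:,1],q[1]+s*B[:,0]+c*B[:,1],B[:,2]]
BOARD=[box(-.1,.1,-.1,.1,0,.012),box(.08,.094,-.1,.1,.012,.026),box(-.06,.08,.08,.094,.012,.026)]
BLOCKTOP=[box(-.05,.05,-.027,.027,.048,.048)]
ERASER=[box(-.029,.029,-.011,.011,.012,.025)]
def render(p,boxes,q):
    m=np.zeros((400*S,640*S),np.uint8)
    for B in boxes:
        h=cv2.convexHull(((proj(p,place(B,q))+.5)*S*16-8).round().astype(np.int32)); cv2.fillConvexPoly(m,h,255,cv2.LINE_AA,4)
    return cv2.resize(m,(640,400),interpolation=cv2.INTER_AREA)/255.
def fit(views,boxes,q0):
    f=lambda q:sum(np.abs(render(p,boxes,q)-m).sum()/m.sum() for p,m in views)
    best=None
    for dy in(-.2,-.07,.07,.2):
        q=np.array(q0)+[0,0,dy]; r=minimize(f,q,method="Nelder-Mead",options=dict(initial_simplex=[q,q+[.015,0,0],q+[0,.015,0],q+[0,0,.15]],xatol=1e-4,fatol=1e-4))
        if best is None or r.fun<best.fun: best=r
    return best.x,best.fun
def roi(p,m,c,r):
    o=np.zeros(m.shape[:2],np.uint8); u=proj(p,[c])[0]; cv2.circle(o,tuple(int(v) for v in u),r,1,-1); return (m&(o>0)).astype(float)
def biggest(m):
    n,l,s,_=cv2.connectedComponentsWithStats(cv2.morphologyEx(m.astype(np.uint8),cv2.MORPH_CLOSE,np.ones((5,5))))
    return l==1+np.argmax(s[1:,4])
E
cat > m.py <<'E'
from fit import *
P=[dict(np.load(n+"0.npz")) for n in("top","scene")]
vis=[]; M={}
for p in P:
    hsv=cv2.cvtColor(p["image"],cv2.COLOR_RGB2HSV).astype(int); H,Sa,V=np.moveaxis(hsv,2,0)
    r=90 if p is P[1] else 75
    bm=biggest(roi(p,(Sa>75)|(V<50),[.57,.01,.01],r)>0)
    bm=cv2.morphologyEx(bm.astype(np.uint8),cv2.MORPH_CLOSE,np.ones((25,25)))
    bl=biggest(roi(p,(abs(H-112)<15)&(Sa>100),[.475,.3,.048],45)>0)
    red=(((H<6)|(H>172))&(Sa>150)&(V>90)); wh=(Sa<70)&(V>100)
    er=biggest(roi(p,red|wh,[.588,-.018,.02],22)>0)
    M.setdefault("board",[]).append((p,bm.astype(float))); M.setdefault("block",[]).append((p,bl.astype(float))); M.setdefault("eraser",[]).append((p,er.astype(float)))
bx=dict(board=BOARD,block=BLOCKTOP,eraser=ERASER)
q0=dict(board=[.565,.01,-.15],block=[.475,.3,-.2],eraser=[.588,-.018,-.15]); Q={}
for k in q0:
    for vs in (M[k][:1],M[k][1:],M[k]):
        q,e=fit(vs,bx[k],q0[k]); print(k,q.round(4),round(e,3))
    Q[k]=q
for i,p in enumerate(P):
    im=cv2.resize(np.clip(p["image"][:,:,::-1].astype(float)*1.5,0,255).astype(np.uint8),None,fx=3,fy=3,interpolation=cv2.INTER_CUBIC)
    for k in Q:
        for B in bx[k]:
            h=cv2.convexHull(((proj(p,place(B,Q[k]))+.5)*3).round().astype(np.int32)); cv2.polylines(im,[h],True,(0,255,0),1)
    vis.append(im[390:790,500:1170] if i==0 else im[500:1000,760:1560])
v=np.full((900,800,3),0,np.uint8); v[:400,:670]=vis[0]; v[400:900]=vis[1]
cv2.imwrite("pics/fit.png",cv2.resize(v,(533,600),interpolation=cv2.INTER_AREA))
E
python3 m.py
```

```text
board [ 0.5684  0.0062 -0.1871] 0.032
board [ 0.5677  0.0079 -0.1878] 0.03
board [ 0.5679  0.0074 -0.1874] 0.065
block [ 0.4636  0.2972 -0.2415] 0.084
block [ 0.466   0.3017 -0.2378] 0.029
block [ 0.465   0.2989 -0.2363] 0.249
eraser [ 0.5851 -0.0242 -0.1889] 0.139
eraser [ 0.5798 -0.0264  0.0202] 0.632
eraser [ 0.5841 -0.024  -0.1912] 0.803
```

View pics/fit.png

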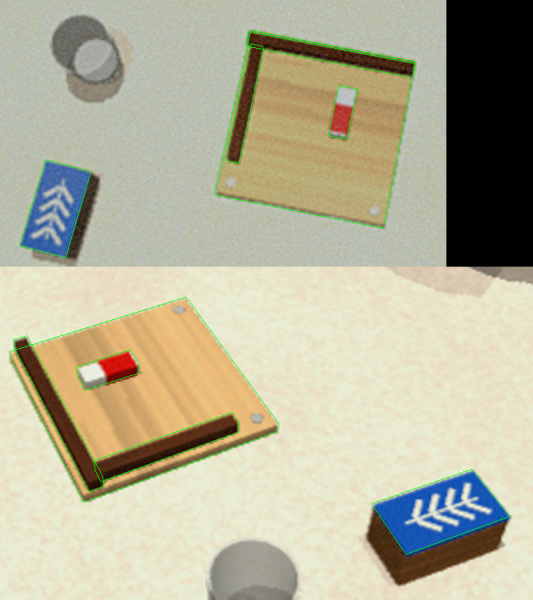

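```bash
cat > a.py <<'E'
from h import *
def pick(pos,yaw):
    o=[]
    for k in(0,np.pi):
        q=inverse_kinematics(pos,down(yaw+k))
        if q is not None: o.append((abs(q[5]),yaw+k,q))
    return min(o,key=lambda t:t[0])
for n,pos,yaw in(("er",[.5845,-.0242,.12],-.19+np.pi/2),("tr",[.435,-.292,.12],-.19+np.pi/2),("bl",[.465,.299,.12],1.335),("corner",[.62,.03,.12],-.187)):
    for k in(0,np.pi):
        q=inverse_kinematics(pos,down(yaw+k)); print(n,k,None if q is None else np.round(q,2))
e=pick([.5845,-.0242,.1],-.19+np.pi/2)
goto([.5845,-.0242,.1],down(e[1])); print(get_clock())
set_gripper(.042); print("open",get_opening(),get_clock())
print(move_linear([.5845,-.0242,.016],.1,force_limit=6),get_eef_pos())
set_gripper(0.01); print("grip",get_opening(),get_force(),get_eef_pos())
move_linear([.5845,-.0242,.1],.15); print("lift",get_opening(),get_clock())
p=capture("scene"); save(p,"er")
E
python3 a.py
```

```text
er 0 [-0.08  0.19  1.91 -0.    1.04 -1.46]
er 3.141592653589793 [-0.08  0.19  1.91 -0.    1.04  1.68]
tr 0 [-0.64  0.08  2.04  0.    1.03 -2.02]
tr 3.141592653589793 [-0.64  0.08  2.04 -0.    1.03  1.12]
bl 0 [ 0.53  0.13  1.98 -0.    1.03 -0.81]
bl 3.141592653589793 [ 0.53  0.13  1.98 -0.    1.03  2.33]
corner 0 [ 0.01  0.25  1.83 -0.    1.06  0.2 ]
corner 3.141592653589793 None
3.3833
open 0.041592861592390985 3.8833
False [ 0.58522266 -0.02427372  0.01661883]
grip 0.01988285918513794 [-0.4641065  -1.19123994  4.32694974] [ 0.58570485 -0.0243009   0.01735137]
lift 0.020039599704127376 5.9
```

View pics/er.png

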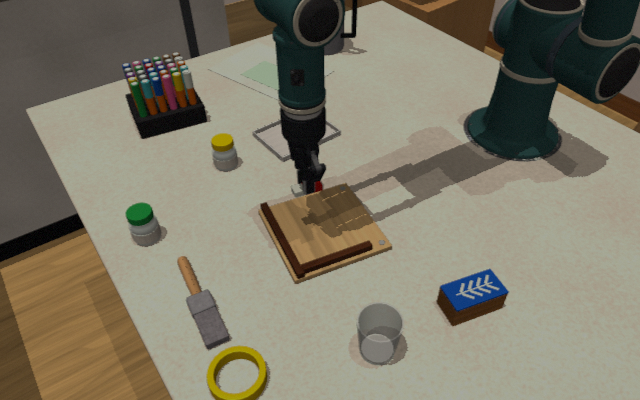

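The eraser is in the fingers at (310,190). Next: place it in the tray.

```bash
cat > b.py <<'E'
from h import *
r=get_tool_rot()
goto([.435,-.292,.08],r)
print(move_linear([.435,-.292,.008],.1,force_limit=5),get_eef_pos())
set_gripper(.05); print(get_opening(),get_force())
move_linear([.435,-.292,.12],.25); print(get_clock())
goto([.465,.300,.15],down(1.335)); set_gripper(.085); print(get_clock(),get_eef_pos())
for n in("top","scene"):
    p=capture(n); save(p,n+"2")
    for l,z in dict(eraser=.016,block=.048).items():
        for d in spot_in(p,l)[:2]: print(n,l,round(d["p"],2),np.round(d["xy"],1),ray(p,d["xy"],z).round(3))
a=[cv2.imread(f"pics/{n}2.png") for n in("top","scene")]
cv2.imwrite("pics/c2.png",np.vstack([a[0][130:330,100:540],a[1][60:390,150:590]]))
E
python3 b.py
```

```text
True [ 0.43399729 -0.29052607  0.00829725]
0.04970955454012195 [-0.92450346 -0.95617356  0.30280121]
8.8167
11.3833 [0.46513081 0.29980997 0.15003346]
top eraser 0.54 [454.6 252.2] [ 0.432 -0.292  0.016]
top block 0.96 [200.5 240.4] [0.449 0.283 0.048]
scene eraser 0.62 [297.3 131.7] [ 0.441 -0.28   0.016]
scene eraser 0.4 [377.1 331.9] [0.634 0.257 0.016]
scene block 0.97 [473.  297.3] [0.479 0.313 0.048]
```

View pics/c2.png

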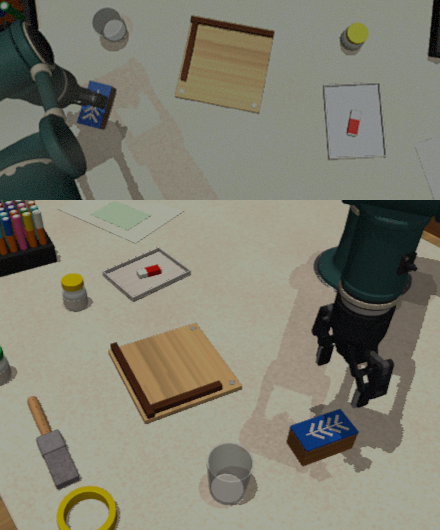

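Eraser lies in the tray at crop (353,123), released. Now grasp the block.

```bash
cat > c.py <<'E'
from h import *
r=down(1.335)
print(move_linear([.465,.300,.020],.12,rotation=r,force_limit=8),get_eef_pos())
set_gripper(.04); print("grip",get_opening(),get_force(),get_eef_pos())
print(move_linear([.465,.300,.15],.15),get_opening(),get_force(),get_clock())
goto([.53,.08,.16],down(-.1874)); print(get_clock())
b=np.array([.5679,.0074]); c,s=np.cos(-.1874),np.sin(-.1874)
t=b+np.array([[c,-s],[s,c]])@[.030,.005]
move_linear([*t,.07],.15); print(get_eef_pos(),get_opening(),get_force(),get_clock())
for n in("top","scene"): save(capture(n),n+"3")
a=[cv2.imread(f"pics/{n}3.png") for n in("top","scene")]
cv2.imwrite("pics/c3.png",np.hstack([cv2.resize(a[0][120:270,240:440],None,fx=2,fy=2),cv2.resize(a[1][120:320,200:400],None,fx=2,fy=2)[:300]]) if 0 else cv2.resize(np.hstack([a[0][100:300,230:430],a[1][120:320,220:420]]),None,fx=2,fy=2))
E
python3 c.py
```

```text
False [0.46577668 0.30046095 0.0208584 ]
grip 0.052816546275730604 [-0.579288    0.40568252  4.84144542] [0.46582915 0.30045312 0.02106023]
False 0.05288277720959042 [-0.44358733 -0.73626407 -2.8192686 ] 14.3333
15.3583
[0.59845893 0.00711618 0.0705128 ] 0.052937865413522286 [-0.38570813 -0.82337683 -1.97120634] 16.4083
```

View pics/c3.png

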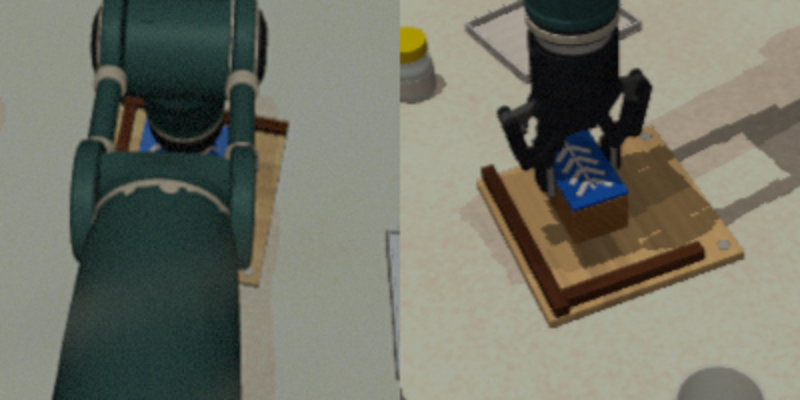

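Block is held, blue up, level, over the board parallel to the far fence. Lower and push.

```bash
cat > d.py <<'E'
from h import *
c,s=np.cos(-.1874),np.sin(-.1874); B=np.array([[c,-s,0],[s,c,0],[0,0,1]]); O=np.array([.5679,.0074,0])
def loc(): return B.T@(np.array(get_eef_pos())-O)
def lf(): return (B.T@np.array(get_force())).round(2)
def go(l,v=.03,fl=None):
    h=move_linear(O+B@np.array(l),v,force_limit=fl); print(h,"cmd",np.round(l,4),"at",loc().round(4),"F",lf(),round(get_clock(),1)); return h
if __name__=="__main__":
    r=get_tool_rot(); print(r,lf(),loc())
    go([.030,.005,.040],.05)
    go([.030,.005,.028],.02,4)
    z=loc()[2]
    go([.063,.005,z],.02,6)
    x=loc()[0]
    go([x,.045,z],.02,6)
    print(R.from_rotvec(get_tool_rot()).as_matrix()[:,1])
    for n in("scene",): save(capture(n),n+"4")
    a=cv2.imread("pics/scene4.png"); cv2.imwrite("pics/c4.png",cv2.resize(a[130:330,220:420],None,fx=3,fy=3,interpolation=cv2.INTER_CUBIC))
E
python3 d.py
```

```text
[2.41819483e+00 2.00421564e+00 1.72067453e-03] [ 0.01 -0.01 -2.52] [0.03018448 0.00556368 0.07093725]
False cmd [0.03  0.005 0.04 ] at [0.0301 0.005  0.0399] F [ 0.27  0.69 -1.81] 17.3
True cmd [0.03  0.005 0.028] at [0.0307 0.0051 0.033 ] F [-0.32  0.51  3.49] 17.7
True cmd [0.063 0.005 0.033] at [0.0307 0.0051 0.0331] F [-0.28 -0.16  2.78] 18.1
True cmd [0.0307 0.045  0.033 ] at [0.0309 0.0274 0.0331] F [ 0.22 -1.24  3.72] 19.2
[ 0.98267598 -0.18532866 -0.0011035 ]
```

View pics/c4.png

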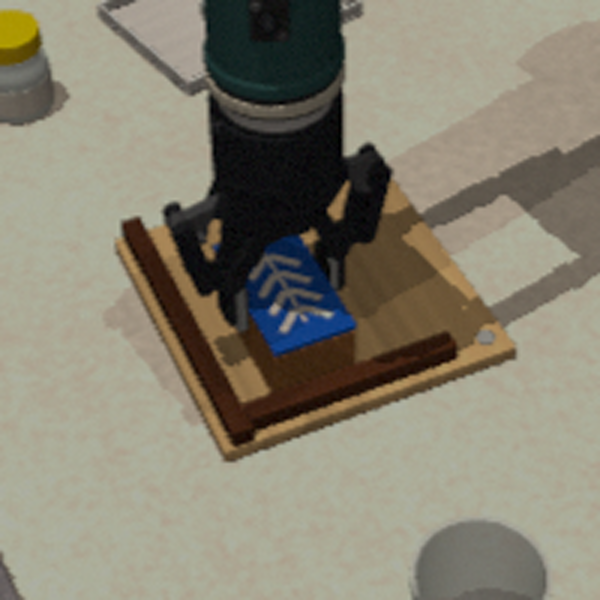

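The x push stopped at once on the start-up transient; y reached the side fence (seen touching at (350,385)). Push x again, with a higher limit.

```bash
cat > e.py <<'E'
from d import *
y=loc()[1]; z=.0328
go([.060,y-.001,z],.02,10)
for i in range(3):
    x=loc()[0]
    if x>.047: break
    go([.060,y-.001,z],.02,12)
x,y=loc()[:2]
go([x+.001,y+.004,z],.01,12)
sleep(.3); print(loc(),lf())
E
python3 e.py
```

```text
True cmd [0.06   0.0264 0.0328] at [0.0534 0.0265 0.0331] F [-0.34 -0.22  5.08] 20.4
True cmd [0.0544 0.0305 0.0328] at [0.0535 0.0275 0.0333] F [-1.64 -0.8   4.25] 20.8
[0.05347872 0.02755816 0.03327577] [ 1.25 -0.64  3.3 ]
```

```bash
cat > f.py <<'E'
from d import *
for d in (.002,.004,.006):
    go([.0534+d,.0274+d,.0328],.01); sleep(.3); f=lf(); print(loc().round(4),f)
    if f[0]<-12 and f[1]<-12: break
E
python3 f.py
```

```text
False cmd [0.0554 0.0294 0.0328] at [0.0536 0.0276 0.0334] F [-6.12 -8.15 11.97] 21.5
[0.0536 0.0275 0.0334] [-5.16 -7.05 12.82]
False cmd [0.0574 0.0314 0.0328] at [0.0537 0.0276 0.0335] F [-11.45 -14.11  18.23] 22.3
[0.0537 0.0276 0.0335] [-11.55 -13.68  19.06]
False cmd [0.0594 0.0334 0.0328] at [0.0538 0.0276 0.0336] F [-17.08 -19.86  24.06] 23.0
[0.0538 0.0276 0.0335] [-17.44 -20.34  24.01]
```

```bash
cat > g.py <<'E'
from d import *
from fit import place,BOARD,box
go([.0594,.0334,.0342],.01); sleep(.5); print(loc().round(4),lf(),get_opening(),R.from_rotvec(get_tool_rot()).as_matrix().round(3).tolist())
p=capture("scene"); im=cv2.resize(np.clip(p["image"][:,:,::-1]*1.4,0,255).astype(np.uint8),None,fx=5,fy=5,interpolation=cv2.INTER_CUBIC)
q=[.5679,.0074,-.1874]
for X,col in((box(.026,.08,-.02,.08,.06,.06),(0,255,0)),(BOARD[1],(0,255,255)),(BOARD[2],(0,255,255))):
    cv2.polylines(im,[cv2.convexHull(((proj(p,place(X,q))+.5)*5).round().astype(np.int32))],True,col,1)
cv2.imwrite("pics/g.png",im[800:1400,1200:2000])
for l,z in dict(eraser=.016,jar_a=.07,cup=.08).items():
    for d in spot_in(p,l)[:1]: print(l,round(d["p"],2),np.round(d["xy"],1),ray(p,d["xy"],z).round(3))
E
python3 g.py
```

```text
False cmd [0.0594 0.0334 0.0342] at [0.0538 0.0277 0.0338] F [-13.7 -18.2  17.5] 23.6
[0.0538 0.0277 0.0338] [-13.55 -19.3   17.32] 0.052904483591303175 [[0.183, 0.983, -0.023], [0.983, -0.183, -0.011], [-0.015, -0.021, -1.0]]
jar_a 0.93 [221.5 150.4] [ 0.647 -0.253  0.07 ]
cup 0.96 [374.5 332.3] [0.667 0.285 0.08 ]
```

View pics/g.png

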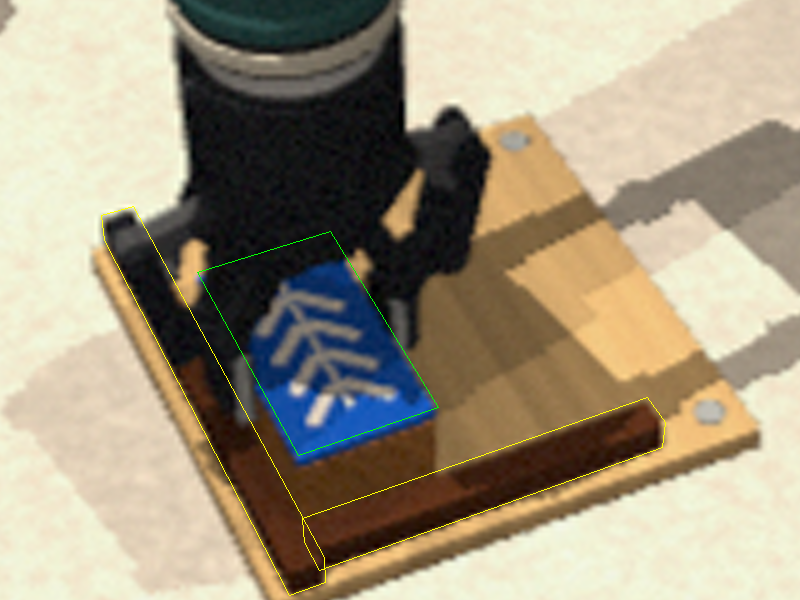

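The block matches the home outline (green) within 1–2 px and both jar and cup are in place. The push is tilting the tool by 0.026 rad, so I'll ease it a little, check and hand in.

```bash
cat > i.py <<'E'
from d import *
go([.0578,.0318,.0340],.01); sleep(.5)
for _ in range(2): print(loc().round(4),lf(),get_opening(),R.from_rotvec(get_tool_rot()).as_matrix()[:,2].round(3)); sleep(.3)
p=capture("top"); print([(round(d["p"],2),ray(p,d["xy"],.016).round(3)) for d in spot_in(p,"eraser")[:2]])
f=lf()
if f[0]<-6 and f[1]<-6: hand_in(); print("handed in",get_clock())
E
python3 i.py
```

```text
False cmd [0.0578 0.0318 0.034 ] at [0.0538 0.0277 0.0337] F [-10.23 -13.77  13.72] 24.7
[0.0537 0.0277 0.0337] [-10.16 -13.75  13.82] 0.05335906768188376 [-0.019 -0.009 -1.   ]
[0.0537 0.0277 0.0337] [ -9.98 -13.02  13.5 ] 0.05265527482085377 [-0.019 -0.009 -1.   ]
[(0.8, array([ 0.432, -0.287,  0.016]))]
the job is handed in; nothing more can be done
the job is handed in; nothing more can be done
```

The eraser is in the tray, let go of. The block is in the corner, blue face up, and still held in the fingers against both fences. I handed in at about 25 s of the 64 s allowed; no verdict was reported.

**Last checks:**
- **Push:** the wrist read about 10 N toward the far fence and 13 N toward the side fence, steady over two readings. Both are wrist readings, so the fence forces themselves could be a few newtons lower because of friction with the board.
- **Block:** the camera picture just before the final easing matched the expected corner outline to about 1–2 pixels. The grip opening held at about 53 mm.
- **Tilt:** the push tips the tool about 0.02 rad. I eased it from 0.026 rad; the block's own tilt was not measured but should be no larger, against the 0.05 limit.
- **Eraser:** the final top view found it inside the tray at about (0.432, -0.287). The scene camera missed it in its last picture, probably hidden behind the arm.
- **Jar and cup:** both were found close to where they started. The arm did not touch them.

**Disagreements:** the first push toward the far fence stopped at once on a start-up force spike and was repeated. The TCP sat 2.3 mm short of the nominal position along the side-fence direction. I put that down to the block being gripped slightly off-centre along its length, since the picture shows its end at the side fence.

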